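Load a sample cup into the analyser's drawer

ROBOT

A 7-joint arm with a two-finger parallel gripper is mounted at the origin on the work surface. World frame = base frame: x ahead of the robot, y to its left, z up, the work surface at z = 0. Lengths are in m, angles in degrees, forces in N, time in s.
With the tool pointing down it reaches from about 0.4 to 0.925 m from the base axis. Payload 4.1 kg.
Tool frame: the origin (TCP) lies on the centre line of the jaws, within the pads' length; the fingertips stand 19 mm ahead of it and the grasp point (between the pads) is the TCP; z points along the fingers, y is the line along which they close (so a half turn about z gives the same grasp; the last joint's range is limited). The gripper opens to 85 mm and grips with 20 to 120 N. Pads are 22 mm wide; open, the fingers measure 114 mm over their backs; the gripper's body (76 mm by 85 mm) begins 54 mm behind the grasp point. The pads swing forward as they close: fully open they stand 13 mm farther back than shut.
Start: joints at [-71.104, 22.827, 2.584, 88.041, -1.071, 69.15, -2.905], TCP at [0.27, 0.591, 0.25] pointing down, gripper open.
Joint ranges: [-161.44, 161.44], [-28.35, 127.94], [-78.24, 83.42], [0, 140.83], [-78.03, 258.03], [13.02, 114.36], [-168.23, 168.23]. Speed limits (degrees/s): [147.25, 147.25, 180, 180, 180, 180, 180].

INTERFACE

Orientations are given as a 3x3 rotation matrix whose columns are the frame's x, y, z axes.
In Python, from cell import bot, jaws, solve_ik, get_state, eyes, order gives the robot as it stands. The module is installed in compiled form; this text tells all that it offers. Calls block until the motion is done:
- bot.move_pose(position, orientation): joint-space move of the TCP to a pose.
- bot.move_straight(position, max_speed=0.15, frame=None): straight line of the TCP; frame=None keeps the orientation; max_speed is the mean speed in m/s.
- bot.goto_joints(angles): joint-space move.
- jaws.grip(opening): finger opening in m; the grip force is fixed at half the most; returns when the fingers have stopped.
- bot.pause(seconds).
- solve_ik(position, orientation): joint angles nearest the present ones, or None.
- get_state(): the state.
- eyes.get_image(name): name is "side" or "top" or "wrist"; returns a dict with "color" (480x640x3 uint8, red, green, blue), "depth" (480x640 float32, m along the optical axis (not along the pixel's ray), 0 where there is no reading), "fx", "fy", "cx", "cy" (pixels), "D" ([k1, k2, p1, p2, k3] as OpenCV has them; the pictures are not rectified), "extrinsics" (4x4, takes a point from camera to world coordinates). Camera axes: x right, y down, z forward; pixel columns grow to the right and rows downward; lengths in m; the calibration is good to about 2 mm. A picture is of the moment at which its call begins.
A pose or a line that the arm cannot do raises bot.PlanningError and nothing moves.
- order.sign_off(): hands the job in; it is judged then, once.
Trained networks look in a picture, given as the dict that the camera call returned (one of the last four; its "shot" number tells which), for a name from the list of things; names that differ only in an ending like _2 or _b are one class to them, and where a whole thing is asked for, a point or a joint stands for the part that bears it (a point fixed in the world has none). Each returns a list of dicts, best first, with "conf" (0 to 1); they miss things now and then, are a little off and sometimes report something else, mostly with a low value. They report only what shows in the picture. A call takes as long as a camera call. They do not tell look-alikes from the thing itself.
- eyes.boxes_of(picture, query): "bbox" ([left, top, right, bottom] in pixels, round what is visible of it).
The state is a dict: "time_s": time; "joint_pos": joint angles; "dq": joint speeds; "tau": joint torques, N m; "ee_pos": TCP position; "orientation": TCP orientation; "wrist_force": force on the tool from outside, world axes, zero at the start; "ft_torque": the same for the moment, N m; "width": finger opening in m; "gripper_force": force on a finger pad.
Only numpy, scipy, OpenCV 4.12 (cv2) and the standard library are available. Lean on these libraries where they do the work, as an engineer would, in place of code of your own. Each camera call takes 0.05 s, during which the arm holds its last target. There are 200 camera calls.

TASK

Load the analyser: pull its blue-fronted drawer all the way open by the handle, then stand the aluminium sample cup upright in the square pocket inside the drawer, right down on the pocket's floor. After letting go of the cup, put the orange cover centred and flat on top of it, knob up. Leave the drawer fully open, and leave the amber jar and the brass weight where they are.

Things in the scene. Friction and masses are not known exactly. Their poses are not given: they have to be found in the camera images.
- front (a point): middle of the front edge of the top of the white benchtop analyser, 110 mm above the bench; fixed. +x points from the front to the rear (the drawer slides open along -x), +y across the width, z up. The analyser is 245 mm deep (15 mm more with the shut drawer's panel) and 230 mm wide; its top is level, with a grey hump (small screen) rising to 140 mm from 154 mm behind the front edge.
- drawer (a joint): how far the drawer is pulled out, m: 0 shut, 0.15 at its end stop (fully open). It starts between 0 and 0.03. It slides with about 2 N of friction and stays where it is left. The drawer is an open-topped white tray, 210 mm long, 200 mm wide, its floor 25 mm and its rim 80 mm above the bench, with a blue front panel (224 mm wide, from 13 to 98 mm above the bench, 15 mm thick).
- handle (a point): middle of the drawer's steel bar handle, 85 mm above the bench; moves with the drawer. The bar is 10 mm thick and 120 mm long, along the analyser's y; its axis stands 42 mm out from the panel, so there is a gap of 37 mm between bar and panel, open above and below. Two thin stems hold it, 54 mm either side of the middle. Axes as the analyser's.
- nest (a point): centre of the floor of the square pocket in the drawer, 30 mm above the bench; moves with the drawer, hidden while it is shut. Pocket 59 mm square, 10 mm deep, 2 mm chamfer, in a black 90 mm block, sides along the analyser's x and y. Drawer fully open: its centre is 77 mm in front of the edge of the analyser's top, 68 mm behind the inside of the blue panel. Axes as the analyser's.
- cup: aluminium sample cup, round, 52 mm outside diameter, 40 mm high, 5 mm wall, open at the top, 120 g; stands upright on the bench at the start. Origin at the centre of its underside, z up.
- cover: orange cover: round disc 56 mm in diameter and 10 mm thick, flat underneath, with a round knob 22 mm in diameter and 22 mm high in the middle of its top (32 mm overall), 60 g; lies on the bench knob up. Origin at the centre of its underside, z up.
- jar: closed amber glass jar, 52 mm in diameter, 70 mm high, standing on the bench; to be left alone. Origin at the centre of its underside.
- weight: brass balance weight, 36 mm in diameter, 56 mm high, standing on the bench; to be left alone. Origin at the centre of its underside.
Things that resemble listed ones, but are neither listed nor needed, are in the scene too. Of the things shaped like the cover, the orange one is meant. Leave any green look-alike of the cup alone.

How it is judged:
By the outcome, as a careful person would: the job done as asked, in the order asked, and still so for the second after the job is handed in, with the robot touching nothing.
It also fails if it takes over 72 s, if anything falls off the work surface, if the arm or the gripper's body presses on something with over 40 N, if the wrist force passes 120 N, or if a joint passes its speed limit or range.

## Working session

There is one attempt and no reset: what is moved stays moved. The work goes in short steps, each a Python script; the robot and the scene stay as the last script left them, time stands still between calls to the robot, and variables do not carry over. Pictures are saved under pics/ and viewed, at most 10 in all, crops included, and the job is handed in when it is done.

```bash
mkdir -p pics
cat > h.py <<'E'
import numpy as np, cv2
from cell import bot, jaws, solve_ik, get_state, eyes, order
def cloud(p):
    h,w=p["depth"].shape
    K=np.array([[p["fx"],0,p["cx"]],[0,p["fy"],p["cy"]],[0,0,1]],float)
    u,v=np.meshgrid(np.arange(w),np.arange(h))
    n=cv2.undistortPoints(np.stack([u,v],-1).reshape(-1,1,2).astype(np.float64),K,np.array(p["D"],float)).reshape(h,w,2)
    d=p["depth"][...,None]
    c=np.concatenate([n*d,d],-1); E=np.array(p["extrinsics"])
    W=c@E[:3,:3].T+E[:3,3]; W[p["depth"]==0]=np.nan
    return W
def save(p,n): cv2.imwrite(f"pics/{n}.png",p["color"][...,::-1])
E
python3 - <<'E'
from h import *
np.set_printoptions(precision=3,suppress=True)
for c in ["top","side"]:
    p=eyes.get_image(c); save(p,c+"0"); W=cloud(p); np.save(c+".npy",W)
    print(c,np.array(p["extrinsics"])[:3,3])
    for q in ["drawer","handle","cup","cover","jar","weight"]:
        for b in eyes.boxes_of(p,q):
            if b["conf"]<.2: continue
            l,t,r,bo=[int(x) for x in b["bbox"]]
            print(q,round(b["conf"],2),[l,t,r,bo],W[min(479,(t+bo)//2),min(639,(l+r)//2)])
E
```

```text
top [ 0.525 -0.017  1.258]
drawer 0.82 [254, 202, 363, 247] [0.623 0.028 0.036]
handle 0.56 [250, 198, 360, 245] [0.625 0.032 0.095]
handle 0.38 [243, 79, 362, 243] [0.747 0.04  0.111]
cup 0.83 [417, 282, 447, 311] [ 0.47  -0.247  0.006]
cup 0.68 [460, 285, 489, 307] [ 0.47  -0.342  0.009]
cup 0.47 [462, 233, 478, 252] [ 0.588 -0.32   0.055]
cover 0.66 [174, 297, 199, 323] [0.432 0.292 0.034]
cover 0.64 [224, 321, 245, 343] [0.387 0.186 0.031]
jar 0.9 [161, 228, 191, 253] [0.583 0.306 0.077]
weight 0.68 [463, 234, 480, 255] [ 0.583 -0.321  0.059]
weight 0.37 [464, 287, 487, 308] [ 0.468 -0.344  0.008]
side [ 0.332 -0.814  1.004]
drawer 0.67 [303, 200, 369, 295] [0.621 0.014 0.07 ]
handle 0.91 [307, 204, 371, 294] [ 0.622 -0.004  0.082]
cup 0.87 [287, 354, 315, 386] [ 0.468 -0.236  0.009]
cup 0.73 [303, 394, 332, 430] [ 0.473 -0.333  0.009]
cover 0.81 [224, 194, 245, 215] [0.43  0.286 0.015]
cover 0.78 [208, 225, 234, 242] [0.379 0.184 0.021]
cover 0.52 [303, 201, 367, 294] [0.621 0.021 0.063]
jar 0.72 [276, 160, 298, 197] [0.578 0.297 0.06 ]
weight 0.68 [363, 378, 381, 406] [ 0.579 -0.341  0.043]
```

View pics/top0.png

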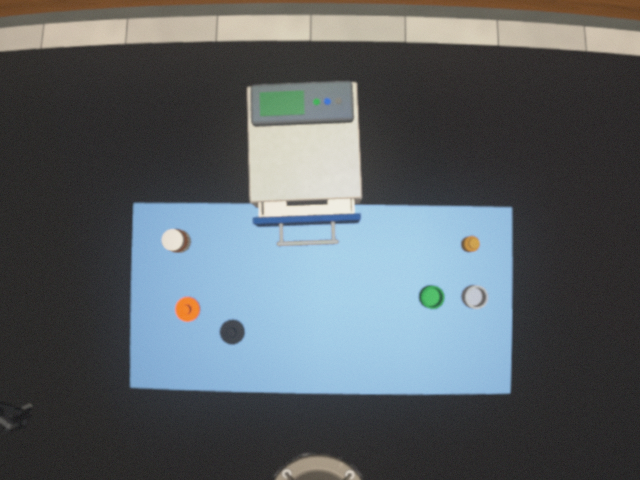

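View pics/side0.png

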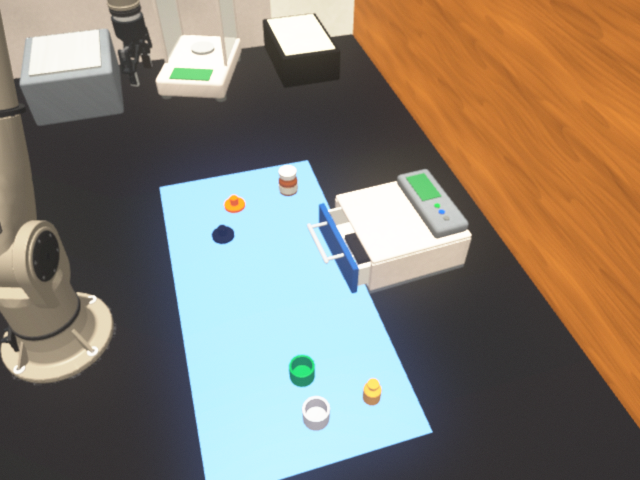

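The top view shows the cup (474,296), green decoy (431,296), orange cover (188,309), black decoy (232,331), weight (472,243), jar (175,240). The analyser is slightly yawed, with its blue panel at rows 212–222 and the handle bar at about (308,242). Next I'll measure these precisely.

```bash
cat > m.py <<'E'
from h import *
np.set_printoptions(precision=4,suppress=True)
def circ(P):
    f=lambda P: np.linalg.lstsq(np.c_[2*P,np.ones(len(P))],(P**2).sum(1),rcond=None)[0]
    s=f(P); return s[:2],np.sqrt(s[2]+s[:2]@s[:2])
for c in ["top","side"]:
    W=np.load(c+".npy"); im=cv2.imread(f"pics/{c}0.png"); hsv=cv2.cvtColor(im,cv2.COLOR_BGR2HSV)
    X,Y,Z=np.moveaxis(W,-1,0)
    # cup rim
    for n,x,y,zl,zh in [("cup rim",.47,-.34,.033,.05),("cover disc",.43,.288,.005,.02),("cover knob",.43,.288,.025,.045),("jar",.58,.3,.06,.09),("weight",.585,-.325,.03,.08)]:
        m=(np.hypot(X-x,Y-y)<.05)&(Z>zl)&(Z<zh)
        if n.startswith("cover"): m&=(hsv[...,0]<20)&(hsv[...,1]>150)
        P=W[m]
        r=cv2.minEnclosingCircle(P[:,:2].astype(np.float32)) if len(P) else None
        print(c,n,len(P),P.mean(0),"z med",np.median(P[:,2]),"minEncl",r)
    bar=(np.hypot(X-.62,Y-.02)<.09)&(X<.64)&(Z>.07)&(Z<.105)&(hsv[...,1]<90)
    P=W[bar]; print("bar",len(P),P.mean(0),P.min(0),P.max(0), "fit",cv2.fitLine(P[:,:2].astype(np.float32),cv2.DIST_HUBER,0,.01,.01).ravel())
    top=(abs(Z-.11)<.008)&(X>.68)&(X<1.05)&(abs(Y-.03)<.16)&(hsv[...,1]<60)
    P=W[top].astype(np.float32); print("top",len(P),"zmed",np.median(P[:,2]),cv2.minAreaRect(P[:,:2]*1000),cv2.boxPoints(cv2.minAreaRect(P[:,:2]*1000)))
    bl=(hsv[...,0]>105)&(hsv[...,0]<125)&(hsv[...,1]>180)&(abs(Z-.1)<.012)&(X>.6)&(X<.75)&(abs(Y-.03)<.16)
    P=W[bl].astype(np.float32); print("panel",len(P),cv2.minAreaRect(P[:,:2]*1000),P.mean(0))
E
python3 m.py
python3 - <<'E'
import cv2
a=cv2.imread('pics/top0.png')[60:260,220:380]; cv2.imwrite('pics/crop.png',cv2.resize(a,None,fx=3,fy=3,interpolation=2))
E
```

```text
top cup rim 174 [ 0.4689 -0.3384  0.04  ] z med 0.040021848167656526 minEncl ((0.47054523229599, -0.3382177948951721), 0.027743007987737656)
top cover disc 312 [0.4335 0.2942 0.0106] z med 0.010322578859914833 minEncl ((0.4338630437850952, 0.2957508862018585), 0.026420438662171364)
top cover knob 85 [0.4339 0.2958 0.0322] z med 0.03215989724492885 minEncl ((0.4341886341571808, 0.2966848909854889), 0.011639000847935677)
top jar 391 [0.5843 0.3163 0.07  ] z med 0.07011941331612315 minEncl ((0.5842746496200562, 0.31743156909942627), 0.024269595742225647)
top weight 204 [ 0.5857 -0.3252  0.046 ] z med 0.040898422939881995 minEncl ((0.5864628553390503, -0.32874801754951477), 0.017952416092157364)
bar 580 [0.6008 0.0328 0.0904] [ 0.5747 -0.0642  0.0766] [0.64   0.1088 0.1034] fit [0.0377 0.9993 0.5928 0.0313]
top 7950 zmed 0.11082564 ((793.528076171875, 38.71537780761719), (237.26744079589844, 230.84674072265625), 2.6601316928863525) [[669.6653 148.5084]
 [680.3792 -82.0896]
 [917.3909 -71.0777]
 [906.677  159.5203]]
panel 0 ((0.0, 0.0), (0.0, 0.0), 0.0) [nan nan nan]
side cup rim 271 [ 0.
[... 526 characters left out ...]
473145365715)
side weight 288 [ 0.5811 -0.3338  0.0448] z med 0.039694095348329184 minEncl ((0.5827493667602539, -0.33057743310928345), 0.018048884347081184)
bar 335 [0.5918 0.0236 0.0889] [ 0.5711 -0.0478  0.0711] [0.6386 0.1038 0.1007] fit [ 0.1397 -0.9902  0.5837  0.006 ]
top 4653 zmed 0.11017148 ((791.5537719726562, 36.57909393310547), (234.9860382080078, 235.50131225585938), 3.4451613426208496) [[667.1971 147.0564]
 [681.3491 -88.0193]
 [915.9105 -73.8982]
 [901.7585 161.1775]]
panel 0 ((0.0, 0.0), (0.0, 0.0), 0.0) [nan nan nan]m.py:21: RuntimeWarning: Mean of empty slice.
  P=W[bl].astype(np.float32); print("panel",len(P),cv2.minAreaRect(P[:,:2]*1000),P.mean(0))
  ret = um.true_divide(
```

```bash
cat >> h.py <<'E'
def down(a):
    "tool down, jaw line (tool y) at angle a (deg) in the xy plane"
    y=np.array([np.cos(np.radians(a)),np.sin(np.radians(a)),0]); z=np.array([0,0,-1.])
    return np.c_[np.cross(y,z),y,z]
YAW=2.7; O=np.array([.675,.0332]); 
ax=lambda a=None: np.array([[np.cos(np.radians(a or YAW)),np.sin(np.radians(a or YAW))],[-np.sin(np.radians(a or YAW)),np.cos(np.radians(a or YAW))]])
def loc(P): return (P[...,:2]-O)@ax().T
def glob(l): return O+np.array(l)@ax()
E
python3 - <<'E'
from h import *
np.set_printoptions(precision=4,suppress=True)
for c in ["top","side"]:
    W=np.load(c+".npy"); L=loc(W); Z=W[...,2]
    m=(abs(L[...,1])<.045)&(Z>.07)&(Z<.105)&(L[...,0]>-.13)&(L[...,0]<-.012)
    print(c,list(zip(*[x.round(3).tolist() for x in np.histogram(L[m][:,0],bins=np.arange(-.13,-.008,.004))])))
    b=m&(Z>.08)&(L[...,0]<-.06)
    print(np.median(W[b],0),np.median(L[b],0),np.ptp(L[b][:,0]))
    b=(L[...,0]>-.115)&(L[...,0]<-.06)&(Z>.075)&(Z<.1)&(abs(L[...,1])<.09); print("y ext",np.percentile(L[b][:,1],[1,99]))
s=get_state(); print(s["orientation"],s["time_s"],s["width"])
for a in (2.7,182.7):
  for p in ([.59,.03,.25],[.59,.03,.085],[.44,.03,.085],[.468,-.338,.034],[.434,.295,.032],[.6,.03,.064]): print(a,p,solve_ik(p,down(a)))
E
```

```text
top [(0, -0.13), (0, -0.126), (0, -0.122), (0, -0.118), (0, -0.114), (0, -0.11), (0, -0.106), (22, -0.102), (88, -0.098), (77, -0.094), (19, -0.09), (0, -0.086), (0, -0.082), (0, -0.078), (0, -0.074), (0, -0.07), (0, -0.066), (0, -0.062), (0, -0.058), (87, -0.054), (86, -0.05), (87, -0.046), (85, -0.042), (49, -0.038), (43, -0.034), (0, -0.03), (0, -0.026), (0, -0.022), (0, -0.018), (0, -0.014)]
[0.5812 0.0288 0.0899] [-0.0943  0.    ] 0.01004224961277489
y ext [-0.0629  0.0614]
side [(0, -0.13), (0, -0.126), (0, -0.122), (0, -0.118), (0, -0.114), (0, -0.11), (2, -0.106), (56, -0.102), (54, -0.098), (16, -0.094), (0, -0.09), (0, -0.086), (0, -0.082), (0, -0.078), (0, -0.074), (0, -0.07), (0, -0.066), (0, -0.062), (83, -0.058), (93, -0.054), (50, -0.05), (48, -0.046), (20, -0.042), (0, -0.038), (0, -0.034), (0, -0.03), (0, -0.026), (0, -0.022), (0, -0.018), (0, -0.014)]
[0.5775 0.0267 0.089 ] [-0.0979 -0.0019] 0.011288437034050955
y ext [-0.0638  0.0602]
[[-0.9095  0.4157  0.0001]
 [ 0.4157  0.9095  0.0001]
 [-0.      0.0002 -1.    ]] 0.7 0.08546175367490948
2.7 [0.59, 0.03, 0.25] [-3
[... 387 characters left out ...]
16.3804 -13.8506  38.3005 -23.6572]
2.7 [0.6, 0.03, 0.064] [-31.4993  33.5744  32.9364 105.2976 -23.8168  48.125   15.9758]
182.7 [0.59, 0.03, 0.25] [ -56.0044   34.9724   72.6547   97.6323  -34.7226   73.8472 -153.2565]
182.7 [0.59, 0.03, 0.085] [ -53.5626   52.6314   72.2583  106.4979  -55.8644   66.1359 -137.8316]
182.7 [0.44, 0.03, 0.085] [ -65.6847   35.4212   72.8007  126.2003  -44.8598   51.7136 -142.1269]
182.7 [0.468, -0.338, 0.034] [-15.0974  58.4168  72.1438 109.8763 -63.5309  64.9306 -93.5954]
182.7 [0.434, 0.295, 0.032] [-29.6099  26.2391 -11.2976 115.7185   7.9532  38.7544 136.7133]
182.7 [0.6, 0.03, 0.064] [ -52.5834   56.1645   72.1888  105.765   -59.4461   66.684  -136.0268]
```

Run:
```python
from h import *
np.set_printoptions(precision=4,suppress=True)
R=down(2.7); h=np.array([.5795,.028])
bot.move_pose([*h,.16],R); jaws.grip(.037)
bot.move_straight([*h,.085],.12)
s=get_state(); print("at",s["ee_pos"],s["wrist_force"],s["width"])
jaws.grip(0.0); s=get_state(); print("grip",s["width"],s["gripper_force"],s["wrist_force"])
u=-ax()[0]; p0=np.array(s["ee_pos"]); d=.112
bot.move_straight(p0+np.r_[u*d,0],.08); print(d,get_state()["wrist_force"],get_state()["width"])
while d<.165:
    d+=.003; bot.move_straight(p0+np.r_[u*d,0],.05); s=get_state(); f=s["wrist_force"]; print(round(d,3),f)
    if f[0]>15: break
print(s["ee_pos"],s["width"],s["time_s"])
```

```text
at [0.5801 0.0279 0.0855] [-0.0101 -0.2907  0.9282] 0.03677462066114803
grip 0.008161748817335451 58.70236694812775 [-0.536   0.6697  5.4571]
0.112 [-1.0995 -2.4066  5.722 ] 0.008159907595023247
0.115 [ 0.7534 -2.4404  6.192 ]
0.118 [ 1.3001 -2.4492  4.8292]
0.121 [ 4.557  -2.4031  1.428 ]
0.124 [11.5117 -3.034  -9.3838]
0.127 [ 20.217   -3.4215 -19.7879]
[0.4596 0.022  0.0862] 0.007343176810347012 7.4917
```

Run:
```python
from h import *
np.set_printoptions(precision=4,suppress=True)
jaws.grip(.037); s=get_state(); p=np.array(s["ee_pos"]); print(p,s["wrist_force"])
bot.move_straight([p[0],p[1],.18],.2)
bot.move_pose([.468,-.3385,.18],down(2.7)); jaws.grip(.085)
for c in ["top","side","wrist"]:
    q=eyes.get_image(c); W=cloud(q); np.save(c+".npy",W); save(q,c+"1")
    L=loc(W); Z=W[...,2]
    b=(abs(L[...,1])<.045)&(Z>.08)&(Z<.105)&(L[...,0]<-.19)&(L[...,0]>-.27); print(c,"bar",b.sum(),np.median(W[b],0) if b.any() else '',np.median(L[b],0) if b.any() else '')
    m=(np.hypot(W[...,0]-.469,W[...,1]+.338)<.04)&(Z>.034)&(Z<.048)
    if m.any(): print(c,"rim",m.sum(),cv2.minEnclosingCircle(W[m][:,:2].astype(np.float32)),np.median(W[m],0))
print(get_state()["time_s"])
a=cv2.imread('pics/top1.png')[170:340,220:390]; b=cv2.imread('pics/wrist1.png')
cv2.imwrite('pics/c1.png',np.hstack([cv2.resize(a,(400,400),interpolation=2),cv2.resize(b,(400,300))[:400] if 0 else cv2.copyMakeBorder(cv2.resize(b,(400,300)),0,100,0,0,0)]))
```

```text
[0.4519 0.0224 0.0855] [-0.1826  0.3416 -0.1327]
top bar 215 [0.4607 0.024  0.0895] [-0.2143  0.0009]
top rim 166 ((0.4712081253528595, -0.3382726311683655), 0.027194896712899208) [ 0.4675 -0.339   0.04  ]
side bar 127 [0.4572 0.0179 0.089 ] [-0.218 -0.005]
side rim 259 ((0.4672168791294098, -0.3393961489200592), 0.026595739647746086) [ 0.4673 -0.3397  0.0394]
wrist bar 0  
wrist rim 1680 ((0.46886661648750305, -0.33789148926734924), 0.026083126664161682) [ 0.4689 -0.3375  0.0391]
10.5333
```

View pics/c1.png

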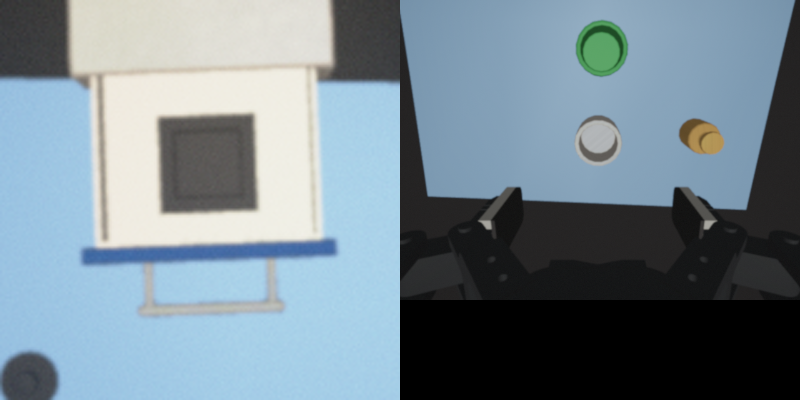

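Drawer is at its stop: the crop shows about 150 mm between the panel's inside face and the analyser front, and the resistance rose sharply there. The wrist view shows the cup at (598,140) and the green decoy beyond it. I'll grasp the cup and then measure the black block.

Run:
```python
from h import *
np.set_printoptions(precision=4,suppress=True)
R=down(2.7)
bot.move_straight([.469,-.338,.035],.15); jaws.grip(0.0)
s=get_state(); print(s["ee_pos"],s["width"],s["gripper_force"],s["wrist_force"])
bot.move_straight([.469,-.338,.2],.2); s=get_state(); print("lift",s["width"],s["gripper_force"],s["wrist_force"])
bot.move_pose([.59,-.07,.2],R)
for c in ["top","side","wrist"]:
    q=eyes.get_image(c); W=cloud(q); np.save(c+".npy",W); save(q,c+"2"); Z=W[...,2]; hsv=cv2.cvtColor(q["color"],cv2.COLOR_RGB2HSV)
    near=(np.hypot(W[...,0]-.59,W[...,1]-.03)<.075)
    b=near&(Z>.024)&(Z<.048)&(hsv[...,2]<110)
    print(c,b.sum(),cv2.minAreaRect(W[b][:,:2].astype(np.float32)*1000),np.median(W[b],0)) if b.any() else print(c,"none")
    t=near&(Z>.036)&(Z<.048)&(hsv[...,2]<110); f=near&(Z>.026)&(Z<.034)&(hsv[...,2]<110)
    for n,m in (("blk",t),("floor",f)):
        if m.sum()>20: print(n,m.sum(),cv2.minAreaRect(W[m][:,:2].astype(np.float32)*1000))
print(get_state()["time_s"])
```

```text
[ 0.4697 -0.3386  0.0362] 0.04982601373282625 62.649035789072514 [-0.015  -0.0506  5.1217]
lift 0.04939087317134879 62.19121933914721 [-0.2249 -0.2151 -2.6121]
top 1360 ((590.1402587890625, 27.80666732788086), (83.43814849853516, 83.26789855957031), 2.6830639839172363) [0.5933 0.0313 0.0344]
blk 622 ((590.1402587890625, 27.80666732788086), (83.43814849853516, 83.26789855957031), 2.6830639839172363)
floor 643 ((591.3126831054688, 26.934673309326172), (58.79840850830078, 63.40806579589844), 3.075934410095215)
side 880 ((586.8492431640625, 23.858333587646484), (88.2358169555664, 89.40180969238281), 2.5883829593658447) [0.578  0.0147 0.0361]
blk 442 ((586.6065673828125, 23.847362518310547), (87.7499771118164, 89.40180969238281), 2.588383436203003)
floor 369 ((588.354248046875, 20.807558059692383), (85.0627212524414, 82.14859771728516), 2.9326202869415283)
wrist 19819 ((578.0177001953125, 27.36666488647461), (112.89928436279297, 86.96492767333984), 2.4568710327148438) [0.5885 0.0315 0.0383]
blk 11217 ((578.0177001953125, 27.36666488647461), (112.89928436279297, 86.96492767333984), 2.4568710327148438)
floor 8411 ((570.6367797851562, 28.36456871032715), (98.15103149414062, 63.28385925292969), 2.356215715408325)
14.3333
```

View pics/wrist2.png

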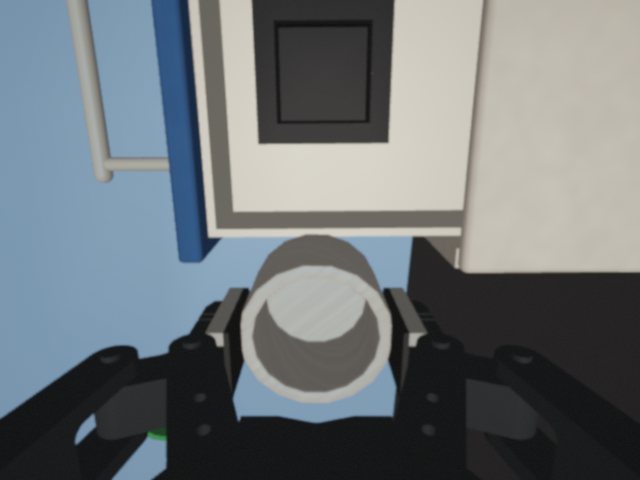

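Wrist view: pocket outline at about (275–370, 20–123), block's near edge at row 143. The cup is gripped squarely. Now refining the pocket centre from the wrist cloud.

Run:
```python
from h import *
W=np.load("wrist.npy")
g=cv2.cvtColor(cv2.imread("pics/wrist2.png"),cv2.COLOR_BGR2GRAY)
for r in (40,74,110):
    row=W[r,250:400]; k=np.where(g[r,250:400]<100)[0]; print(r,"block x",row[k[0]+1,0],row[k[-1]-1,0],"mid",(row[k[0]+1]+row[k[-1]-1])/2)
f=(W[...,2]<.034)&(W[...,2]>.025)&(g<100); f[:, :250]=0; f[:,400:]=0; f[150:]=0
P=W[f]; ys,xs=np.where(f); print("floor px",xs.min(),xs.max(),ys.min(),ys.max(),cv2.minAreaRect(P[:,:2].astype(np.float32)*1000))
print("near edge y of block",[W[r,322] for r in (139,141)])
```

```text
40 block x 0.5453263523902901 0.6322153720282068 mid [0.58877086 0.04819906 0.03894143]
74 block x 0.5467141516334378 0.6332889407524553 mid [0.59000155 0.02782318 0.03977875]
110 block x 0.5481457322282255 0.6341489666684368 mid [0.59114735 0.00538812 0.03962929]
floor px 278 368 24 120 ((590.0567016601562, 28.934858322143555), (59.7009162902832, 59.4589958190918), 2.8738057613372803)
near edge y of block [array([nan, nan, nan]), array([ 0.59146003, -0.01480451,  0.04057957])]
```

Run:
```python
from h import *
np.set_printoptions(precision=4,suppress=True)
R=down(2.7); t=[.5898,.0284]
bot.move_straight([.59,-.07,.22],.2); bot.move_straight([*t,.16],.2); s=get_state(); print(s["ee_pos"],s["wrist_force"])
bot.move_straight([*t,.085],.1)
f0=np.array(get_state()["wrist_force"])
for z in (.078,.074,.071,.069,.067,.0655,.064):
    bot.move_straight([*t,z],.05); s=get_state(); f=np.array(s["wrist_force"])-f0; print(z,s["ee_pos"],f)
    if f[2]>12: break
jaws.grip(.07); s=get_state(); print(s["ee_pos"],s["width"],s["wrist_force"])
bot.move_straight([*t,.2],.15); 
bot.move_straight([.59,-.07,.2],.2)
for c in ["top","side","wrist"]:
    q=eyes.get_image(c); W=cloud(q); np.save(c+".npy",W); save(q,c+"3"); Z=W[...,2]
    m=(np.hypot(W[...,0]-.59,W[...,1]-.029)<.045)&(Z>.055)&(Z<.095)
    if m.any(): print(c,m.sum(),cv2.minEnclosingCircle(W[m][:,:2].astype(np.float32)),np.percentile(W[m][:,2],[10,50,90]))
print(get_state()["time_s"])
```

```text
[0.59   0.0268 0.1605] [ 0.0209 -0.8076 -1.5619]
0.078 [0.5897 0.0285 0.0779] [-0.6335 -0.0732 -0.172 ]
0.074 [0.5896 0.0285 0.0738] [-0.7571  0.1078 -1.2508]
0.071 [0.5896 0.0284 0.0708] [ 0.1813  0.6729 -1.0551]
0.069 [0.5897 0.0284 0.0689] [ 0.8775 -0.7364 -0.0027]
0.067 [0.5897 0.0284 0.0669] [0.8764 0.7111 0.2509]
0.0655 [0.5904 0.0284 0.0661] [0.2284 0.4427 5.0148]
0.064 [0.5916 0.0284 0.0661] [-1.2522  2.0721 12.1498]
[0.5894 0.0284 0.0635] 0.0702565632781048 [-0.0714  0.022  -0.3847]
top 185 ((0.5928921103477478, 0.028566919267177582), 0.02603844366967678) [0.0656 0.0701 0.0731]
side 221 ((0.591119647026062, 0.02736879698932171), 0.028181307017803192) [0.0575 0.0659 0.071 ]
wrist 2677 ((0.5919263362884521, 0.028492219746112823), 0.026011517271399498) [0.0629 0.0691 0.0702]
20.1833
```

View pics/wrist3.png

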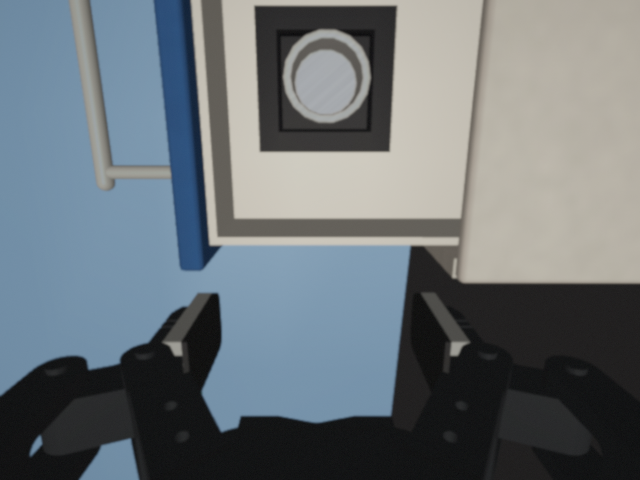

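Cup is upright in the pocket, rim at z ≈ 0.070 and centre ≈ (0.5915, 0.0285). Now the cover.

Run:
```python
from h import *
np.set_printoptions(precision=4,suppress=True)
R=down(2.7)
bot.move_pose([.434,.195,.2],R); jaws.grip(.045)
q=eyes.get_image("wrist"); W=cloud(q); save(q,"wrist4"); hsv=cv2.cvtColor(q["color"],cv2.COLOR_RGB2HSV)
o=(hsv[...,0]<20)&(hsv[...,1]>130)&(np.hypot(W[...,0]-.433,W[...,1]-.294)<.05)
k=o&(W[...,2]>.029); d=o&(W[...,2]>.005)&(W[...,2]<.015)
for m in (k,d): print(m.sum(),cv2.minEnclosingCircle(W[m][:,:2].astype(np.float32)),np.median(W[m],0))
c=np.array(cv2.minEnclosingCircle(W[k][:,:2].astype(np.float32))[0]); c2=np.array(cv2.minEnclosingCircle(W[d][:,:2].astype(np.float32))[0])
assert np.hypot(*(c-c2))<.004 and np.hypot(*(c-[.433,.294]))<.006
bot.move_straight([*c,.12],.2); bot.move_straight([*c,.033],.1); s=get_state(); print(s["ee_pos"],s["wrist_force"])
jaws.grip(0); s=get_state(); print("grip",s["ee_pos"],s["width"],s["gripper_force"],s["wrist_force"])
bot.move_straight([*c,.2],.15); s=get_state(); print("lift",s["ee_pos"],s["width"],s["gripper_force"],s["time_s"])
bot.move_pose([.59,-.02,.22],R)
q=eyes.get_image("wrist"); save(q,"wrist5"); W=cloud(q); Z=W[...,2]; m=(np.hypot(W[...,0]-.59,W[...,1]-.029)<.035)&(Z>.062)&(Z<.078)
print("cup",m.sum(),cv2.minEnclosingCircle(W[m][:,:2].astype(np.float32)) if m.any() else '')
```

```text
839 ((0.43235698342323303, 0.29711925983428955), 0.010983436368405819) [0.4325 0.2971 0.0315]
3715 ((0.43264928460121155, 0.29726678133010864), 0.027149992063641548) [0.4325 0.2968 0.0095]
[0.4329 0.2973 0.0335] [-0.1386  0.2793 -0.0398]
grip [0.4328 0.2975 0.0339] 0.01942949759244165 58.50037693977356 [-0.949  -0.5935  6.5926]
lift [0.4317 0.2968 0.1991] 0.01973094000126979 58.639408349990845 25.2083
cup 1727 ((0.5918030738830566, 0.028546541929244995), 0.02607511170208454)
```

View pics/wrist5.png

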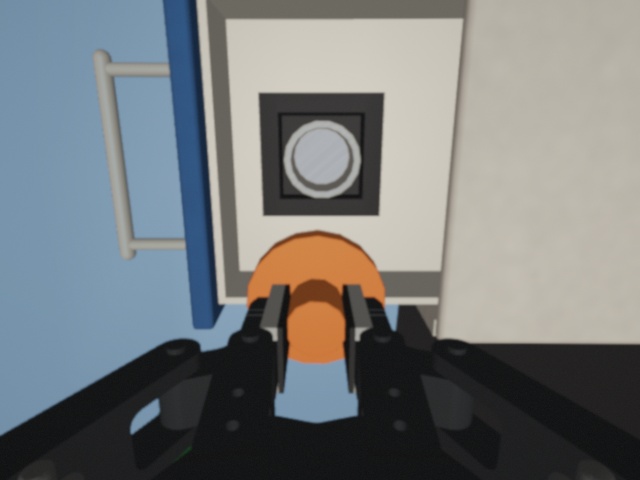

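The cover is held level by its knob and the cup is at (322,158), centred. Lowering it on.

Run:
```python
from h import *
np.set_printoptions(precision=4,suppress=True)
t=[.592,.0287]
bot.move_straight([*t,.17],.15); bot.move_straight([*t,.118],.08); bot.pause(.3)
f0=np.array(get_state()["wrist_force"])
for z in (.111,.107,.105,.104,.103,.102,.101):
    bot.move_straight([*t,z],.04); s=get_state(); f=np.array(s["wrist_force"])-f0; print(z,s["ee_pos"],f)
    if f[2]>4: break
jaws.grip(.045); s=get_state(); print(s["ee_pos"],s["width"],s["wrist_force"])
bot.move_straight([*t,.2],.1); bot.move_straight([.592,-.07,.2],.2)
for c in ["top","side","wrist"]:
    q=eyes.get_image(c); W=cloud(q); save(q,c+"6"); Z=W[...,2]; hsv=cv2.cvtColor(q["color"],cv2.COLOR_RGB2HSV)
    o=(hsv[...,0]<20)&(hsv[...,1]>130)&(np.hypot(W[...,0]-.59,W[...,1]-.029)<.06)
    for m in (o&(Z>.098),o&(Z>.072)&(Z<.09)): print(c,m.sum(),cv2.minEnclosingCircle(W[m][:,:2].astype(np.float32)),np.percentile(Z[m],[10,50,90])) if m.any() else 0
    L=loc(W); b=(abs(L[...,1])<.045)&(Z>.08)&(Z<.105)&(L[...,0]<-.19)&(L[...,0]>-.27); print("bar",np.median(W[b],0) if b.any() else '')
print(get_state()["time_s"])
a=cv2.imread('pics/side6.png'); b=cv2.imread('pics/wrist6.png')
cv2.imwrite('pics/c6.png',np.hstack([cv2.resize(a,(400,300)),cv2.resize(b,(400,300))]))
```

```text
0.111 [0.5916 0.0288 0.1105] [-1.0232 -0.0198 -0.3928]
0.107 [0.5918 0.0287 0.1067] [ 0.0095 -0.4354 -0.3503]
0.105 [0.5919 0.0287 0.1049] [ 0.3784 -1.0737  0.7383]
0.104 [0.592  0.0287 0.104 ] [-0.3638 -0.1063 -0.1607]
0.103 [0.5925 0.0287 0.1039] [-1.5401  0.4031  6.3012]
[0.5919 0.0287 0.1028] 0.04466997983821593 [ 1.6365 -0.1543  0.0956]
top 86 ((0.5935139060020447, 0.028555847704410553), 0.010860702022910118) [0.0996 0.1024 0.1057]
top 469 ((0.5936297178268433, 0.028710292652249336), 0.027971699833869934) [0.0778 0.0807 0.0836]
bar [0.4634 0.0652 0.0891]
side 1 ((0.5799823999404907, 0.02803296037018299), 9.999999747378752e-05) [0.1017 0.1017 0.1017]
side 99 ((0.5913963317871094, 0.024131475016474724), 0.02863478846848011) [0.074  0.0788 0.0828]
bar [0.4597 0.0232 0.0892]
wrist 1477 ((0.5927689075469971, 0.028439335525035858), 0.011012510396540165) [0.1006 0.1015 0.1024]
wrist 6565 ((0.5926759839057922, 0.028698289766907692), 0.02810441143810749) [0.0786 0.0795 0.0804]
bar [0.4646 0.0202 0.0885]
31.9083
```

View pics/c6.png

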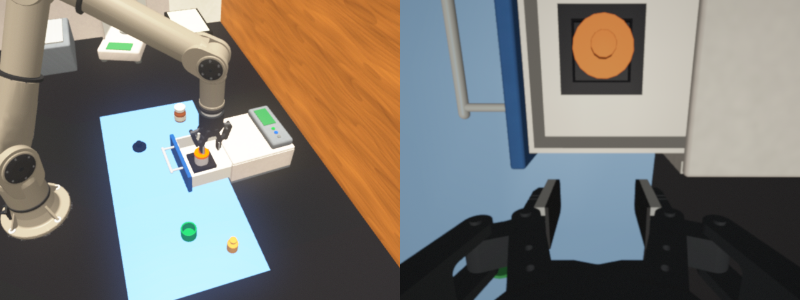

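The cover sits flat (top z ≈ 0.080) and centred. But the bar now reads about 2–4 mm further in than before, so the drawer likely crept when the cup was pressed down. I'll gently pull it back to the stop.

Run:
```python
from h import *
np.set_printoptions(precision=4,suppress=True)
R=down(2.7); h=np.array([.462,.0225]); u=-ax()[0]
bot.move_straight([.592,-.07,.25],.2); bot.move_pose([*h,.19],R); jaws.grip(.037)
def bar():
    for c in ["wrist"]:
        W=cloud(eyes.get_image(c)); L=loc(W); Z=W[...,2]
        b=(abs(L[...,1])<.05)&(Z>.08)&(Z<.105)&(L[...,0]<-.19)&(L[...,0]>-.27); print(c,"bar local",b.sum(),np.median(L[b],0) if b.any() else '')
bar()
bot.move_straight([*h,.085],.1); jaws.grip(0)
s=get_state(); p0=np.array(s["ee_pos"]); print("grip",p0,s["wrist_force"],s["width"]); d=0
f0=np.array(s["wrist_force"])
while d<.016:
    d+=.0015; bot.move_straight(p0+np.r_[u*d,0],.02); s=get_state(); f=np.array(s["wrist_force"])-f0; print(round(d,4),s["ee_pos"],f)
    if f[0]>14: break
jaws.grip(.037); p=np.array(get_state()["ee_pos"]); print(p)
bot.move_straight([*p[:2],.19],.1); bar()
bot.move_pose([.42,-.12,.3],R); bot.pause(.3)
for c in ["top","side"]:
    q=eyes.get_image(c); W=cloud(q); save(q,c+"7"); Z=W[...,2]; hsv=cv2.cvtColor(q["color"],cv2.COLOR_RGB2HSV); L=loc(W)
    b=(abs(L[...,1])<.045)&(Z>.08)&(Z<.105)&(L[...,0]<-.19)&(L[...,0]>-.27); print(c,"bar",b.sum(),np.median(L[b],0) if b.any() else '')
    o=(hsv[...,0]<20)&(hsv[...,1]>130)&(np.hypot(W[...,0]-.59,W[...,1]-.029)<.06)&(Z>.06)
    print(o.sum(),cv2.minEnclosingCircle(W[o][:,:2].astype(np.float32)))
print(get_state()["time_s"])
a=cv2.imread('pics/side7.png')[120:320,200:400]; b=cv2.imread('pics/top7.png')[170:370,200:400]
cv2.imwrite('pics/c7.png',np.hstack([cv2.resize(x,(400,400),interpolation=2) for x in (a,b)]))
```

```text
wrist bar local 2804 [-0.213   0.0043]
grip [0.4623 0.0227 0.0855] [-0.95    0.1554  5.4082] 0.008021434578735408
0.0015 [0.4611 0.0226 0.0856] [ 2.1012  0.5467 -5.8654]
0.003 [0.4597 0.0225 0.0856] [ 4.0079 -0.064  -7.4428]
0.0045 [0.4597 0.0225 0.0856] [  7.8969  -0.4429 -13.4735]
0.006 [0.4597 0.0225 0.0857] [ 11.2829  -0.1746 -18.6248]
0.0075 [0.4596 0.0225 0.0858] [ 15.9204   0.2996 -25.5537]
[0.4541 0.0222 0.0854]
wrist bar local 2819 [-0.2153  0.0048]
top bar 216 [-0.2142  0.0009]
556 ((0.5913640856742859, 0.028613269329071045), 0.02783210016787052)
side bar 137 [-0.2178 -0.0044]
159 ((0.5888888239860535, 0.02335617132484913), 0.02859233319759369)
38.9417
```

View pics/c7.png

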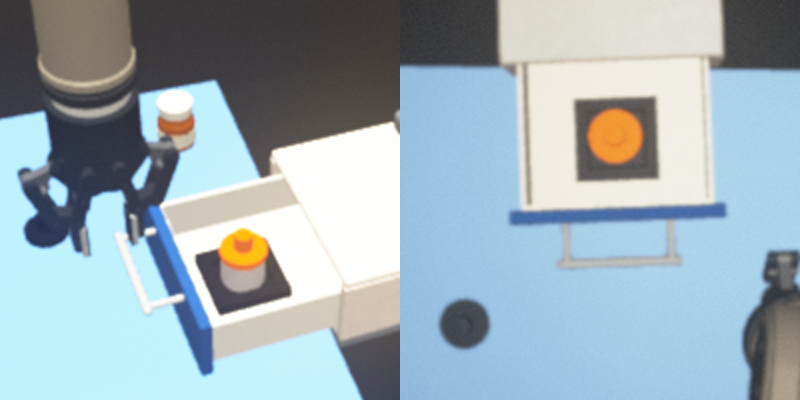

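The drawer is hard against its stop again (the bar reached 0.4596, the same as the first pull). The cover is flat and centred on the cup and moved with it, and the arm is clear. Handing in.

```bash
python3 -c "
from h import *
print(order.sign_off())"
```

```text
the job is handed in; nothing more can be done
None
```

I handed the job in at about 39 s: the drawer is fully open against its stop, the cup stands on the pocket floor with the orange cover centred and flat on it, and I never touched the jar or the weight; the drawer slipped back about 3 mm while I loaded it, so I pulled it to the stop again before handing in.

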